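Pack the culture dishes into the latched dish case

ROBOT

A 7-joint arm with a two-finger parallel gripper is mounted at the origin on the work surface. World frame = base frame: x ahead of the robot, y to its left, z up, the work surface at z = 0. Lengths are in m, angles in degrees, forces in N, time in s.
With the tool pointing down it reaches from about 0.4 to 0.75 m from the base axis. Payload 19.5 kg.
Tool frame: the origin (TCP) lies at the very end of the fingers, on their centre line; the grasp point (between the pads) lies 19 mm behind it (ctrl.grip_depth is the x of the grasp point in the tool frame, in m); x points along the fingers, z is the direction in which the jaws open and shut, and the axes are right-handed (so a half turn about x gives the same grasp; the last joint's range is limited). The gripper opens to 85 mm and grips with 20 to 120 N. Pads are 22 mm wide; open, the fingers measure 114 mm over their backs; the gripper's body (76 mm by 85 mm) begins 54 mm behind the grasp point. The pads swing forward as they close: fully open they stand 13 mm farther back than shut.
Start: joints at [61.094, 40.479, -1.581, 85.061, 1.261, 54.483, -4.326], TCP at [0.257, -0.514, 0.231] pointing down, gripper open.
Joint ranges: [-155.06, 155.06], [-18.47, 123.98], [-90, 86.84], [0, 140.48], [-83.41, 263.41], [0, 116], [-161.91, 161.91]. Speed limits (degrees/s): [108.29, 108.29, 147.25, 147.25, 172.46, 172.46, 172.46].

INTERFACE

Orientations are given as a 3x3 rotation matrix whose columns are the frame's x, y, z axes.
In Python, from plant import sensors, snapshot, get_calibration, ctrl gives the robot as it stands.
- The arm moves only by the tool servo_tool, never from a script. Its argument "steps" is a list of rows, each a list of 3 entries, a list of its own where there are three numbers: the closure, from 0 (fully open) to 1 (shut), then the shift along the tool's x, y, z in mm, then the turn about the tool's x in rad. In form: [[grip, [x, y, z], turn], ...]. A call has exactly 8 rows; each row shifts and turns the commanded pose from where the row before left it, along the tool's axes as they then stand; what a row does not reach is not made up. A row lasts 1/8 s, in which the tool goes at most 62.5 mm and 10.7 degrees, less where a joint would pass 70% of its speed; a pose out of reach is approached as far as the arm can. A call with a gripper value outside its range is refused whole. The fingers move at their own pace and stop on an object; the grip force is fixed at half the most. Time passes only in rows, so rows that do not move let the fingers close, or fill a call up. It gives the time, the measured TCP pose, the force and the opening at its end, in the units of the state.
- sensors.sense(): the state, without advancing time (a new reading comes with each control period).
- snapshot(name): name is "side" or "top"; returns the picture (400x640x3 uint8, red, green, blue); there is no depth.
- get_calibration(name): a dict with "intrinsics" (3x3 intrinsics, pixels), "xyz" and "attitude" of the camera in the world. Camera axes: x right, y down, z forward; pixel columns grow to the right and rows downward; lengths in m; the calibration is good to about 2 mm. A picture is of the moment at which its call begins. get_calibration takes no time and is no camera call.
- ctrl.job_done(): hands the job in, once; it reports no verdict.
The state is a dict: "time_s": time; "joints": joint angles; "joint_velocities": joint speeds; "joint_efforts": joint torques, N m; "tool_pos": TCP position; "tool_rot": TCP orientation; "contact_force": force on the tool from outside, world axes, zero at the start; "moment": the same for the moment, N m; "finger_gap": finger opening in m.
Only numpy, scipy, OpenCV 4.12 (cv2) and the standard library are available. Lean on these libraries where they do the work, as an engineer would, in place of code of your own. Each camera call takes 0.05 s, during which the arm holds its last target. There are 200 camera calls.

TASK

Pack every small culture dish into the grey dish case: push the wooden wedge fully under the foot of the case's sprung catch and let go so that it holds the catch up, then pull the stiff sliding gate open until its trailing edge is level with the black mark on the front runner. Lay all the small dishes side by side, flat on the floor of the case (not stacked), slide the gate fully home again, and only then draw the wedge out so that the catch drops and locks the gate, and lay the wedge back along its grey pad. Leave the two large single dishes and the marker pen where they are.

Things in the scene. Friction and masses are not known exactly. Their poses are not given: they have to be found in the camera images.
- case: grey open-topped case, fixed; origin at its underside's centre, x away from the robot, y the way its gate opens. Outside 172 (x) x 240 (y) mm, walls 6 mm thick, tops at z 45; inner floor 160 x 228 mm at z 5. Runner boards 8 mm thick at x -90.5 and +90.5, from the table to z 56, y -120 to +370. Catch bracket at x 68, y -137, 75 high. Four dishes fit at x +-42, y +-55, fingers closing along y
- gate (a joint): opening (m) of the aluminium gate over the case: 0 shut, 0.245 with its -y edge level with the mark (12 mm either way will do), 0.28 end stop. Slides along case y with 7 N friction plus 8 N per m/s, stays where left. Plate 240 (y) x 166 x 5 mm, top z 50. The catch stops a post at its -y end (x -79, 30 mm beyond the edge, top z 58), so it opens only 3 mm while the catch is down
- gate_grip (a point): grip point on the gate's black upright fin, which is 12 mm thick along case y, 70 mm long along x, from z 50 to 92; the point is on its centre at z 75, at case x 0, y -30 with the gate shut, and moves with the gate
- mark (a point): black mark on the top of the front (nearer the robot) runner, at case x -90.5, y +125, z 56 mm; the gate's -y edge must come level with it
- catch (a joint): angle (rad) of the sprung catch: 0 down and locking, up to 0.4 as its foot is lifted; about 0.12 with the wedge fully in; above 0.06 the gate's post passes under it. It springs back when let go; 3 to 5 N up at the foot holds it. Steel arm 12 mm square, 210 mm long, along case x at y -137, hinged at x +60, sticking out in front of the case towards the robot
- catch_foot (a point): lowest point of the catch's 18 mm rubber ball foot, at the arm's free end: case x -150, y -137, z 22 when down (48 when propped), bare table below. Push the wedge in under it along the table in front of the case, parallel to the front wall, nose towards case -y
- wedge: loose pale wooden wedge, 175 long, 28 wide, 80 to 170 g; origin at the centre of its underside, x towards its thin nose. Nose 6 mm high at x +87.5, ramp up to 48 high at x -7.5, level top 48 high from x -7.5 to -47.5 (the catch foot must rest there), then an upright grip block 88 high from x -47.5 to -87.5: grip it at x -67.5 across the 28 mm width
- pad: flat grey pad 230 x 90 mm, 1 mm thick, on the table, where the wedge lies at the start and must lie at the end (on it, lengthwise, either way round); origin at its centre, x along its length
- dish0: small clear culture dish with lid and straw-coloured filling, closed flat cylinder 60 mm in diameter and 16 mm high, 30 g, one of two to four to be packed; origin at its centre, 8 mm above what it lies on, z along its axis; either face may be up
- dish1: small clear culture dish with lid and straw-coloured filling, closed flat cylinder 60 mm in diameter and 16 mm high, 30 g, one of two to four to be packed; origin at its centre, 8 mm above what it lies on, z along its axis; either face may be up
- dish2: small clear culture dish with lid and straw-coloured filling, closed flat cylinder 60 mm in diameter and 16 mm high, 30 g, one of two to four to be packed; origin at its centre, 8 mm above what it lies on, z along its axis; either face may be up
- dish3: small clear culture dish with lid and straw-coloured filling, closed flat cylinder 60 mm in diameter and 16 mm high, 30 g, one of two to four to be packed; origin at its centre, 8 mm above what it lies on, z along its axis; either face may be up
- plate0: large culture dish, 90 mm in diameter, 15 mm high; not to be packed, leave it; origin at the centre of its underside
- plate1: large culture dish, 90 mm in diameter, 15 mm high; not to be packed, leave it; origin at the centre of its underside
- pen: marker pen, 138 mm long, 12 mm thick, lying along its x axis; leave it; origin under its middle
Things that resemble listed ones, but are neither listed nor needed, are in the scene too. Several things have the shape of the wedge; the one meant has the colours described above.

How it is judged (in metres and radians):
On the way, in this order (a step that is already met when the one before it is completed fails the run):
1. the wedge, let go of, holds the catch up on its level top (value of joint catch above 0.1 rad and x of catch_foot in the frame of wedge between -0.05 and -0.002 m and y of catch_foot in the frame of wedge between -0.016 and 0.016 m and contact force between the fingers and wedge below 0.5 N), for 0.3 s.
2. the gate stands open to the mark (within 12 mm) (value of joint gate between 0.233 and 0.257 m and velocity of joint gate between -0.005 and 0.005 m/s), for 0.3 s.
3. every small dish lies flat on the floor of the case (x of dish0 in the frame of case between -0.06 and 0.06 m and y of dish0 in the frame of case between -0.094 and 0.094 m and z of each of dish0, dish1, dish2, dish3 in the frame of case below 0.02 m and angle between the z axis of each of dish0, dish1, dish2, dish3 and the z axis of case, either way round below 0.12 rad and linear speed of each of dish0, dish1, dish2, dish3 below 0.02 m/s and x of dish1 in the frame of case between -0.06 and 0.06 m and y of dish1 in the frame of case between -0.094 and 0.094 m and x of dish2 in the frame of case between -0.06 and 0.06 m and y of dish2 in the frame of case between -0.094 and 0.094 m and x of dish3 in the frame of case between -0.06 and 0.06 m and y of dish3 in the frame of case between -0.094 and 0.094 m), for 0.2 s.
4. the gate is home while the wedge still holds the catch up (value of joint gate below 0.004 m and value of joint catch above 0.1 rad and x of catch_foot in the frame of wedge between -0.05 and -0.002 m and y of catch_foot in the frame of wedge between -0.016 and 0.016 m), for 0.2 s.
5. the wedge is out and the catch has dropped (value of joint catch below 0.03 rad and value of joint gate below 0.005 m), for 0.2 s.
At the end, for the whole second after the job is handed in: every small dish present lies flat on the case floor, the gate is shut to within 5 mm, the catch is down (within 0.03 rad), and the wedge lies upright, at rest on its pad: its centre within 45 mm along and 35 mm across of the pad's centre, its length within 0.35 rad of the pad's (all of step 3 and all of step 5 and x of wedge in the frame of pad between -0.045 and 0.045 m and y of wedge in the frame of pad between -0.035 and 0.035 m and angle between the x axis of wedge and the x axis of pad, either way round below 0.35 rad and angle between wedge's own z axis and vertical below 0.1 rad and height (world z) of wedge below 0.008 m and linear speed of wedge below 0.02 m/s); the robot touches nothing.
It fails at once if one of the things to be left alone pushed more than 40 mm from its place (distance of any of plate0, plate1, pen from where it was at the start of the episode above 0.04 m).
Of dish0, dish1, dish2, dish3 only 2 to 4 are there at a start; the rules pass over those that are not, and their reading is None.
At some moment in a run one of dish0, dish1, dish2, dish3 may be knocked a few centimetres aside while the robot is not near it.
Once in a run the grip may slacken for a moment while it holds something.
It also fails if it takes over 210 s, if anything falls off the work surface, if the arm or the gripper's body presses on something with over 40 N, if the wrist force passes 120 N, or if a joint passes its speed limit or range.

## Working session

There is one attempt and no reset: what is moved stays moved. The work goes in short steps, Python scripts to look and compute and a tool call to move; the robot and the scene stay as the last step left them, time stands still between calls to the robot, and variables do not carry over. Pictures are saved under pics/ and viewed, about 12 in all and at most 16, crops included, and the job is handed in when it is done.

Besides the shell and the picture viewer there is one more tool, called after "Call:" by a JSON object that holds its "op" and its "data", one argument or row to a line. servo_tool: Moves the arm, as the interface text tells. Its arguments: {"type":"object","properties":{"steps":{"type":"array","items":{"type":"array"}}},"required":["steps"]}

```bash
ls; mkdir -p pics; cat > h.py <<'E'
import numpy as np, cv2
from plant import sensors, snapshot, get_calibration, ctrl
def shot(cam,name):
    im=snapshot(cam); cv2.imwrite(f'pics/{name}.png',im[:,:,::-1]); return im
def ray(cam,px,z):
    c=get_calibration(cam);K=np.array(c['intrinsics']);R=np.array(c['attitude']);o=np.array(c['xyz'])
    p=np.atleast_2d(np.array(px,float));d=(np.linalg.inv(K)@np.c_[p,np.ones(len(p))].T).T@R.T
    return o+d*((z-o[2])/d[:,2])[:,None]
def proj(cam,P):
    c=get_calibration(cam);K=np.array(c['intrinsics']);R=np.array(c['attitude']);o=np.array(c['xyz'])
    q=(np.atleast_2d(P)-o)@R@K.T; return q[:,:2]/q[:,2:]
E
python3 - <<'E'
from h import *
np.set_printoptions(precision=4,suppress=True)
for c in('top','side'):
    shot(c,c+'0'); print(get_calibration(c))
s=sensors.sense(); print(s, ctrl.grip_depth)
E
```

```text
pics
{'intrinsics': array([[372.1294,   0.    , 323.66  ],
       [  0.    , 372.1294, 199.768 ],
       [  0.    ,   0.    ,   1.    ]]), 'xyz': array([ 0.3447, -0.0297,  1.415 ]), 'attitude': array([[-0.0037, -0.9944,  0.1053],
       [-1.    ,  0.0044,  0.0059],
       [-0.0063, -0.1053, -0.9944]])}
{'intrinsics': array([[515.9215,   0.    , 320.8196],
       [  0.    , 515.9215, 199.8902],
       [  0.    ,   0.    ,   1.    ]]), 'xyz': array([-0.0412,  1.3716,  1.0314]), 'attitude': array([[-0.9364, -0.185 ,  0.2981],
       [-0.3507,  0.5138, -0.7829],
       [-0.0083, -0.8377, -0.5461]])}
{'time_s': 0.1, 'joints': array([61.0943, 40.5065, -1.5818, 85.0788,  1.2586, 54.4814, -4.3246]), 'joint_velocities': array([ 0.0312, -0.1489, -0.0166, -0.0732, -0.0755,  0.0234,  0.0794]), 'joint_efforts': array([  0.002 , -88.4292,   1.2369, -23.6455,   0.0172,   0.005 ,
        -0.0001]), 'tool_pos': array([ 0.2566, -0.5143,  0.2309]), 'tool_rot': array([[-0.0004,  0.8948,  0.4464],
       [ 0.0008,  0.4464, -0.8948],
       [-1.    , -0.    , -0.0009]]), 'contact_force': array([0.8855, 0.0371, 0.3366]), 'moment': array([ 0.0709,  0.0028, -0.0024]), 'finger_gap': 0.08571134084462473} -0.0187
```

View pics/top0.png

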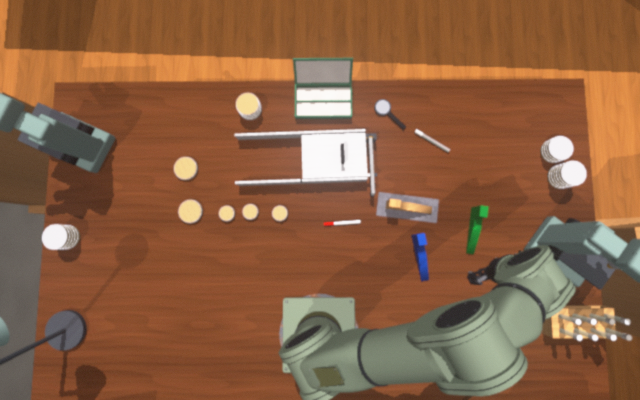

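View pics/side0.png

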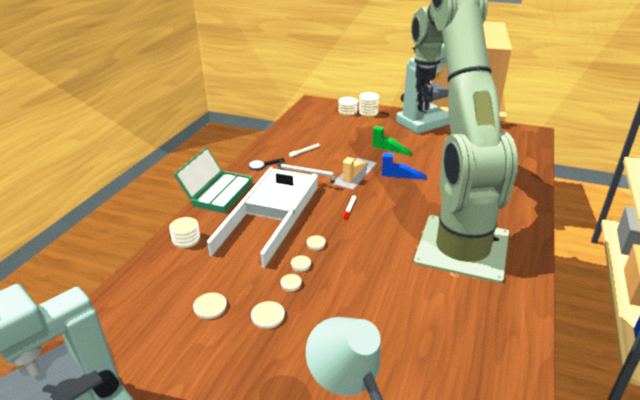

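```bash
python3 - <<'E'
from h import *
im=cv2.imread('pics/top0.png'); cv2.imwrite('pics/c1.png',cv2.resize(im[115:255,215:455],None,fx=3.3,fy=3.3,interpolation=cv2.INTER_CUBIC))
hsv=cv2.cvtColor(im,cv2.COLOR_BGR2HSV)
# pale things (dishes and wedge)
for n,lo,hi in(('straw',(15,40,170),(32,170,255)),('white',(0,0,185),(180,40,255)),('black',(0,0,0),(180,255,45))):
    m=cv2.inRange(hsv,lo,hi); 
    N,l,st,ce=cv2.connectedComponentsWithStats(m)
    for i in range(1,N):
        x,y,w,h,a=st[i]
        if a>15 and 150<x<460 and 90<y<260: print(n,st[i],ce[i].round(1),ray('top',ce[i],0.016)[0,:2].round(3))
E
```

```text
straw [236  93  22  22 379] [246.9 103.6] [0.871 0.276]
straw [174 157  23  22 374] [184.9 167.8] [0.618 0.509]
straw [389 199  41  13 266] [407.1 205.7] [ 0.469 -0.336]
straw [179 200  23  22 387] [189.6 210.9] [0.453 0.485]
straw [243 205  14  14 159] [249.7 211.3] [0.451 0.258]
straw [219 206  15  14 159] [226.2 212.8] [0.445 0.347]
straw [273 206  14  14 159] [279.3 212.7] [0.444 0.146]
white [255 101   6  12  23] [258.3 106.2] [0.86  0.231]
white [376 100  14  13 138] [382.3 106.4] [ 0.856 -0.25 ]
white [297 102  54  14 738] [323.7 108.6] [ 0.849 -0.023]
white [239 112  11   5  19] [243.4 114.4] [0.827 0.289]
white [ 235  129  140   64 3564] [332.2 154.4] [ 0.667 -0.055]
white [415 129  34  22  90] [429.3 138.3] [ 0.729 -0.428]
white [235 179  66   5 187] [267.6 181. ] [0.566 0.191]
white [334 220  27   5  92] [346.7 221.9] [ 0.409 -0.108]
```

View pics/c1.png

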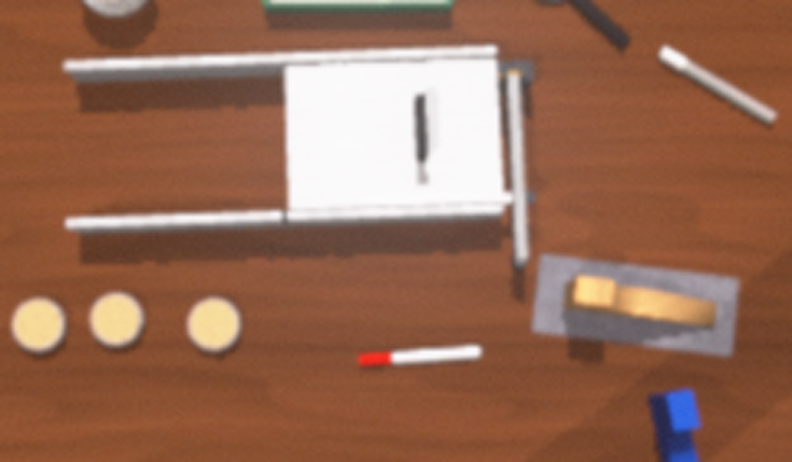

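```bash
python3 - <<'E'
from h import *
np.set_printoptions(precision=4,suppress=True)
im=cv2.imread('pics/top0.png'); g=cv2.cvtColor(im,cv2.COLOR_BGR2GRAY).astype(float)
# runner lines: subpixel bright centroid per column
def line(cols,r0,r1):
    P=[]
    for c in cols:
        col=g[r0:r1,c]; w=np.clip(col-150,0,None); 
        if w.sum()>0:P.append((c,(w*np.arange(r0,r1)).sum()/w.sum()))
    W=ray('top',P,.056)[:,:2]; f=np.polyfit(W[:,1],W[:,0],1); return P[0],P[-1],f
print('front',line(range(240,297),176,190)); print('rear',line(range(240,297),126,134.5.__int__()+3))
print(g[176:190,[245,270,290]].T); print(g[124:142,[245,270,290]].T)
print('ends', g[181:186,228:242],g[133:137,228:242])
cr=lambda x,y:(215+x/3.3,115+y/3.3)
for n,p,z in(('fr L',cr(66,223),.056),('rr L',cr(63,66),.056),('fr R',cr(505,210),.056),('rr R',cr(498,48),.056),('plate TR',cr(502,200),.05),('arm near end',cr(520,262),.037),('arm far',cr(513,75),.045),
 ('fin top',cr(421,95),.092),('fin bot',cr(421,162),.092),('block TL',cr(573,277),.088),('block TR',cr(617,279),.088),('block BR',cr(613,308),.088),('block BL',cr(572,304),.088),('nose',cr(715,315),.006),
 ('padTL',cr(541,254),.001),('padTR',cr(740,278),.001),('padBR',cr(732,356),.001),('padBL',cr(532,332),.001),('penL',cr(359,360),.006),('penR',cr(481,351),.006)):
    print(n,ray('top',p,z)[0,:2])
E
```

```text
front ((240, np.float64(181.90867579908675)), (296, np.float64(179.9665071770335)), array([-0.0312,  0.5651]))
rear ((240, np.float64(134.1864406779661)), (296, np.float64(132.2929292929293)), array([-0.0296,  0.7458]))
[[104. 100.  91.  92. 145. 226. 238. 191. 123.  92.  76.  73.  72.  71.]
 [ 96.  91.  94. 148. 228. 242. 210. 139.  99.  81.  71.  73.  72.  71.]
 [ 98.  98. 131. 203. 236. 221. 159. 111.  92.  79.  75.  77.  75.  74.]]
[[ 71.  69.  70.  73.  79.  90.  93.  91. 125. 205. 231. 201. 139. 110.
  101.  90.  79.  71.]
 [ 98.  98. 100.  99. 100. 100.  98. 131. 207. 236. 219. 156. 116. 107.
   96.  83.  75.  72.]
 [102. 103. 104. 104. 105. 105. 121. 181. 233. 232. 180. 127. 113. 104.
   90.  80.  81.  79.]]
ends [[ 98. 101. 101.  99. 101. 102. 128. 182. 202. 206. 212. 221. 225. 226.]
 [100.  99. 100. 101. 102. 102. 143. 213. 230. 232. 232. 236. 239. 239.]
 [ 97. 100.  98.  97.  98. 101. 134. 189. 209. 205. 201. 203. 205. 205.]
 [ 96.  96.  97.  97.  99. 100. 112. 138. 148. 142. 140. 135. 134. 137.]
 [ 95.  96.  96.  95.  98.  97. 101. 104. 110. 106. 107. 100.  97.  98.]] [[ 92.  93.  93.  95.  92. 103. 135. 166. 179. 180. 178. 181. 185. 198.]
 [ 94.  94.  95.  95.  96. 116. 164. 212. 225. 227. 226. 226. 227. 232.]
 [ 95.  97.  96.  98.  97. 114. 163. 198. 213. 212. 214. 211. 212. 213.]
 [ 93.  95.  94.  96.  96. 104. 130. 146. 151. 153. 154. 152. 153. 153.]]
fr L [0.554  0.3058]
rr L [0.7342 0.3131]
fr R [ 0.5664 -0.1857]
rr R [ 0.7524 -0.1808]
plate TR [ 0.5788 -0.1832]
arm near end [ 0.51   -0.2039]
arm far [ 0.724  -0.1986]
fin top [ 0.689  -0.0913]
fin bot [ 0.6141 -0.0906]
block TL [ 0.4873 -0.2546]
block TR [ 0.4849 -0.3023]
block BR [ 0.4533 -0.2971]
block BL [ 0.4578 -0.2529]
nose [ 0.4515 -0.4304]
padTL [ 0.5236 -0.2329]
padTR [ 0.4946 -0.4621]
padBR [ 0.4046 -0.4497]
padBL [ 0.4331 -0.2208]
penL [ 0.4015 -0.0215]
penR [ 0.4112 -0.1613]
```

Call:
{"op": "servo_tool", "data": {
  "steps": [
    [0,[0,0,0],-0.164],
    [0,[0,0,0],-0.164],
    [0,[0,0,0],-0.164],
    [0,[0,0,0],-0.164],
    [0,[0,0,0],-0.164],
    [0,[0,0,0],-0.164],
    [0,[0,40,28],0],
    [0,[0,40,28],0]
  ]
}}

```text
time_s: 1.1
tool_pos: [0.3226, -0.4411, 0.231]
tool_rot: [[-0.0, 0.125, 0.992], [0.001, 0.992, -0.125], [-1.0, 0.001, -0.0]]
contact_force: [1.2, -0.1, -0.4]
finger_gap: 0.0852
```

Call:
{"op": "servo_tool", "data": {
  "steps": [
    [0,[0,40,28],0],
    [0,[0,40,28],0],
    [0,[10,40,28],0],
    [0,[20,40,28],0],
    [2e-08,[20,22,14],0],
    [0,[20,0,0],0],
    [0,[0,0,0],0],
    [0,[0,0,0],0]
  ]
}}

```text
time_s: 2.1
tool_pos: [0.4697, -0.2774, 0.1619]
tool_rot: [[0.0, 0.124, 0.992], [-0.0, 0.992, -0.124], [-1.0, -0.0, 0.0]]
contact_force: [0.5, -0.4, 0.8]
finger_gap: 0.085
```

```bash
cat >> h.py <<'E'
C0=np.array([.6556,-.0619]);TH=.0305
def cw(x,y): # case mm -> world
    c,s=np.cos(TH),np.sin(TH); return C0+np.array([c*x-s*y,s*x+c*y])/1000
def to(x,y,z,yaw=None):
    s=sensors.sense();R=s['tool_rot'];p=s['tool_pos'];d=R.T@(np.array([x,y,z])-p)*1000
    a=np.degrees(np.arctan2(R[1,2],R[0,2]));print('pos',p.round(4),'yaw',round(a,1),'gap',round(s['finger_gap'],4),'F',s['contact_force'].round(1),'t',round(s['time_s'],1),'tilt',R[:,0].round(3))
    if yaw is not None:
        t=(yaw-a+90)%180-90; print('turn rad',round(-np.radians(t),3))
        c,sn=np.cos(np.radians(yaw)),np.sin(np.radians(yaw)); 
        w=(np.array([x,y])-p[:2])*1000; sg=1 if abs((yaw-a+180)%360-180)<90 else -1
        print('after turn  y,z:',(sg*np.array([-sn*w[0]+c*w[1],c*w[0]+sn*w[1]])).round(1))
    print('shift mm',d.round(1))
E
python3 - <<'E'
from h import *
to(.4708,-.2767,.045,-7.2)
im=shot('top','top1')
cv2.imwrite('pics/c2.png',cv2.resize(im[150:400,300:640,::-1],None,fx=2.3,fy=2.3))
E
```

```text
pos [ 0.4697 -0.2774  0.1619] yaw -7.1 gap 0.085 F [ 0.5 -0.4  0.8] t 2.1 tilt [ 0. -0. -1.]
turn rad 0.001
after turn  y,z: [0.8 1. ]
shift mm [116.9   0.9   1. ]
```

View pics/c2.png

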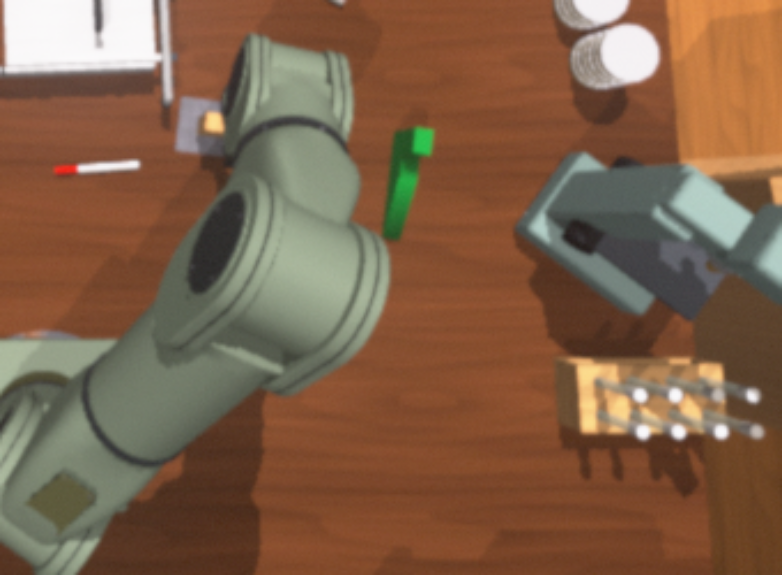

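Call:
{"op": "servo_tool", "data": {
  "steps": [
    [0,[30,1,1],0],
    [0,[30,0,0],0],
    [0,[30,0,0],0],
    [0,[27,0,0],0],
    [0,[0,0,0],0],
    [1,[0,0,0],0],
    [1,[0,0,0],0],
    [1,[0,0,0],0]
  ]
}}

```text
time_s: 3.15
tool_pos: [0.4711, -0.2763, 0.045]
tool_rot: [[0.001, 0.124, 0.992], [-0.0, 0.992, -0.124], [-1.0, -0.0, 0.001]]
contact_force: [0.9, 0.7, 1.3]
finger_gap: 0.0326
```

Call:
{"op": "servo_tool", "data": {
  "steps": [
    [1,[0,0,0],0],
    [1,[0,0,0],0],
    [1,[0,0,0],0],
    [1,[-8,0,0],0],
    [1,[-8,0,0],0],
    [1,[0,0,0],0],
    [1,[0,0,0],0],
    [1,[0,0,0],0]
  ]
}}

```text
time_s: 4.15
tool_pos: [0.4707, -0.276, 0.0601]
tool_rot: [[-0.0, 0.124, 0.992], [0.0, 0.992, -0.124], [-1.0, 0.0, -0.0]]
contact_force: [0.6, -0.1, -1.5]
finger_gap: 0.0273
```

```bash
python3 - <<'E'
from h import *
to(.47,0.0,.061,1.75)
E
```

```text
pos [ 0.4707 -0.276   0.0601] yaw -7.1 gap 0.0273 F [ 0.6 -0.1 -1.5] t 4.2 tilt [-0.  0. -1.]
turn rad -0.154
after turn  y,z: [275.9   7.7]
shift mm [ -0.8 273.8 -34.8]
```

Call:
{"op": "servo_tool", "data": {
  "steps": [
    [1,[0,20,-4],0],
    [1,[0,40,-7.5],0],
    [1,[0,45,-8],0],
    [1,[0,45,-8],0],
    [1,[0,45,-8],0],
    [1,[0,42,-8],0],
    [1,[0,25,-5],0],
    [1,[0,0,0],0]
  ]
}}

```text
time_s: 5.15
tool_pos: [0.4551, -0.0083, 0.0602]
tool_rot: [[-0.0, 0.121, 0.993], [0.001, 0.993, -0.121], [-1.0, 0.001, -0.0]]
contact_force: [0.6, -0.1, -1.3]
finger_gap: 0.0276
```

Call:
{"op": "servo_tool", "data": {
  "steps": [
    [1,[0,0,0],-0.05],
    [1,[0,0,0],-0.054],
    [1,[0,0,0],-0.05],
    [1,[0,0,12],0],
    [1,[0,0,18],0],
    [1,[0,0,16],0],
    [1,[0,0,0],0],
    [1,[0,0,0],0]
  ]
}}

```text
time_s: 6.15
tool_pos: [0.5004, -0.009, 0.0602]
tool_rot: [[-0.001, -0.03, 1.0], [-0.0, 1.0, 0.03], [-1.0, -0.0, -0.001]]
contact_force: [-0.4, -0.0, -1.6]
finger_gap: 0.0273
```

```bash
python3 - <<'E'
from h import *
p=cw(-150,-137+30+155); print(p,cw(-150,-137),cw(-150,-137+41))
to(*p,.0455,1.75)
im=shot('top','top2'); im2=shot('side','side2')
a=cv2.resize(im[150:250,270:420,::-1],None,fx=3,fy=3,interpolation=cv2.INTER_CUBIC); b=cv2.resize(im2[120:260,240:410,::-1],None,fx=300/140,fy=300/140,interpolation=cv2.INTER_CUBIC)
cv2.imwrite('pics/c3.png',cv2.hconcat([a,b])[:, :800])
E
```

```text
[ 0.50420599 -0.01849661] [ 0.50984762 -0.20341057] [ 0.50859731 -0.16242964]
pos [ 0.5004 -0.009   0.0602] yaw 1.7 gap 0.0273 F [-0.4 -0.  -1.6] t 6.2 tilt [-0.001 -0.    -1.   ]
turn rad -0.0
after turn  y,z: [-9.6  3.6]
shift mm [14.7 -9.6  3.6]
```

View pics/c3.png

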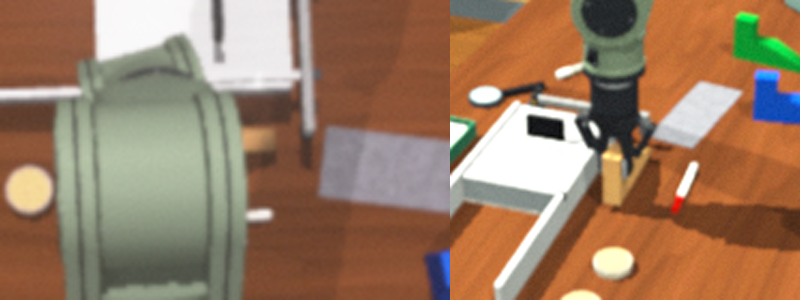

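Call:
{"op": "servo_tool", "data": {
  "steps": [
    [1,[8,-5,3.5],0],
    [1,[8,-5,0],0],
    [1,[0,0,0],0],
    [1,[0,-15,0],0],
    [1,[0,-15,0],0],
    [1,[0,-15,0],0],
    [1,[0,-15,0],0],
    [1,[0,0,0],0]
  ]
}}

```text
time_s: 7.25
tool_pos: [0.5066, -0.08, 0.0442]
tool_rot: [[-0.0, -0.028, 1.0], [-0.0, 1.0, 0.028], [-1.0, -0.0, -0.0]]
contact_force: [-0.9, 1.5, -1.2]
finger_gap: 0.0277
```

Call:
{"op": "servo_tool", "data": {
  "steps": [
    [1,[0,-12,0],0],
    [1,[0,-12,0],0],
    [1,[0,-12,0],0],
    [1,[0,-12,0],0],
    [1,[0,-12,0],0],
    [1,[0,-12,0],0],
    [1,[0,-11,0],0],
    [1,[0,0,0],0]
  ]
}}

```text
time_s: 8.25
tool_pos: [0.5087, -0.1629, 0.0441]
tool_rot: [[-0.001, -0.028, 1.0], [-0.001, 1.0, 0.028], [-1.0, -0.001, -0.001]]
contact_force: [-0.3, -2.2, -4.7]
finger_gap: 0.0274
```

```bash
python3 - <<'E'
from h import *
to(*cw(-150,-137+41),.0445,1.75)
im=shot('top','top3'); im2=shot('side','side3')
a=cv2.resize(im[150:250,300:450,::-1],None,fx=3,fy=3,interpolation=cv2.INTER_CUBIC); b=cv2.resize(im2[120:260,240:400,::-1],None,fx=300/140,fy=300/140,interpolation=cv2.INTER_CUBIC)
cv2.imwrite('pics/c4.png',cv2.hconcat([a,b])[:, :800])
E
```

```text
pos [ 0.5087 -0.1629  0.0441] yaw 1.6 gap 0.0274 F [-0.3 -2.2 -4.7] t 8.2 tilt [-0.001 -0.001 -1.   ]
turn rad -0.002
after turn  y,z: [ 0.5 -0.1]
shift mm [-0.4  0.5 -0.1]
```

View pics/c4.png

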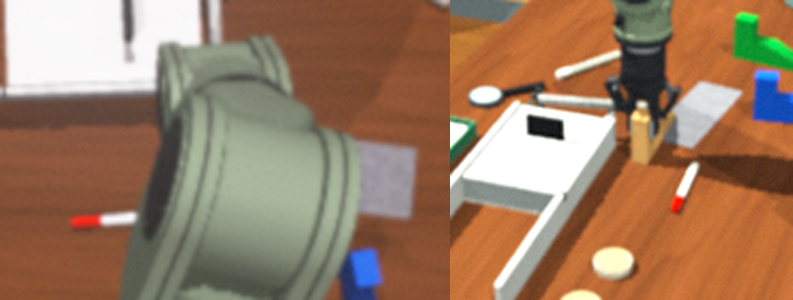

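Call:
{"op": "servo_tool", "data": {
  "steps": [
    [0.6,[0,0,0],0],
    [0.5,[0,0,0],0],
    [0.45,[0,0,0],0],
    [0.45,[-15,0,0],0],
    [0.45,[-30,0,0],0],
    [0.45,[-35,0,0],0],
    [0.3,[-40,0,0],0],
    [0,[0,30,0],0]
  ]
}}

```text
time_s: 9.35
tool_pos: [0.5091, -0.1331, 0.1676]
tool_rot: [[0.005, -0.027, 1.0], [-0.002, 1.0, 0.027], [-1.0, -0.002, 0.005]]
contact_force: [0.1, 0.5, -1.4]
finger_gap: 0.0758
```

```bash
python3 - <<'E'
from h import *
print(cw(0,-30))
to(*cw(0,-30),.065,91.75)
E
```

```text
[ 0.65651486 -0.09188605]
pos [ 0.5091 -0.1331  0.1676] yaw 1.5 gap 0.0758 F [ 0.1  0.5 -1.4] t 9.3 tilt [ 0.005 -0.002 -1.   ]
turn rad 1.567
after turn  y,z: [148.6 -36.7]
shift mm [103.2  37.4 148. ]
```

Call:
{"op": "servo_tool", "data": {
  "steps": [
    [0,[0,0,0],0.18],
    [0,[0,0,0],0.18],
    [0,[0,0,0],0.18],
    [0,[0,0,0],0.18],
    [0,[0,0,0],0.18],
    [0,[0,0,0],0.18],
    [0,[0,0,0],0.18],
    [0,[0,0,0],0.18]
  ]
}}

```text
time_s: 10.35
tool_pos: [0.5084, -0.1313, 0.1653]
tool_rot: [[0.001, 0.988, 0.155], [0.001, 0.155, -0.988], [-1.0, 0.001, -0.001]]
contact_force: [-0.5, 0.3, -0.1]
finger_gap: 0.0856
```

Call:
{"op": "servo_tool", "data": {
  "steps": [
    [0,[0,0,0],0.127],
    [0,[0,50,-12],0],
    [0,[0,50,-12],0],
    [0,[0,49,-12],0],
    [0,[20,0,0],0],
    [0,[20,0,0],0],
    [0,[0,0,0],0],
    [0,[0,0,0],0]
  ]
}}

```text
time_s: 11.35
tool_pos: [0.6563, -0.0906, 0.1257]
tool_rot: [[0.001, 0.999, 0.034], [0.0, 0.034, -0.999], [-1.0, 0.001, -0.0]]
contact_force: [0.3, 0.7, -0.0]
finger_gap: 0.0852
```

```bash
python3 - <<'E'
from h import *
to(*cw(0,-30),.060,91.75); print(sensors.sense()['joints'].round(0))
im=shot('top','top4'); im2=shot('side','side4')
a=cv2.resize(im[120:250,270:420,::-1],None,fx=2.6,fy=2.6,interpolation=cv2.INTER_CUBIC); b=cv2.resize(im2[120:250,240:370,::-1],None,fx=2.6,fy=2.6,interpolation=cv2.INTER_CUBIC)
cv2.imwrite('pics/c5.png',cv2.hconcat([a,b])[:, :800])
E
```

```text
pos [ 0.6563 -0.0906  0.1257] yaw -88.1 gap 0.0852 F [ 0.3  0.7 -0. ] t 11.3 tilt [ 0.001  0.    -1.   ]
turn rad 0.003
after turn  y,z: [0.1 1.3]
shift mm [65.7  0.1  1.3]
[ -1.  56.  14.  72. -15.  54. -72.]
```

View pics/c5.png

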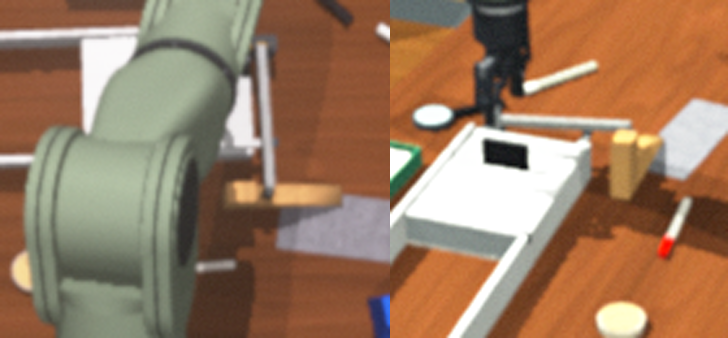

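Call:
{"op": "servo_tool", "data": {
  "steps": [
    [0,[25,0,1],0],
    [0,[25,0,0],0],
    [0,[16,0,0],0],
    [1,[0,0,0],0],
    [1,[0,0,0],0],
    [1,[0,0,0],0],
    [1,[0,0,0],0],
    [1,[0,0,0],0]
  ]
}}

```text
time_s: 12.45
tool_pos: [0.6562, -0.0901, 0.059]
tool_rot: [[0.0, 0.999, 0.034], [0.002, 0.034, -0.999], [-1.0, 0.0, -0.002]]
contact_force: [-2.9, 8.3, 9.4]
finger_gap: 0.0112
```

Call:
{"op": "servo_tool", "data": {
  "steps": [
    [1,[0,0,0],0],
    [1,[0,0,-8],0],
    [1,[0,0,-15],0],
    [1,[0,0,-20],0],
    [1,[0,0,-20],0],
    [1,[0,0,-20],0],
    [1,[0,0,-20],0],
    [1,[0,0,-20],0]
  ]
}}

```text
time_s: 13.45
tool_pos: [0.6526, 0.0304, 0.059]
tool_rot: [[0.002, 0.999, 0.033], [-0.002, 0.033, -0.999], [-1.0, 0.002, 0.002]]
contact_force: [5.8, -8.1, 2.7]
finger_gap: 0.0113
```

```bash
python3 - <<'E'
from h import *
to(*cw(0,-30+245),.060,91.75)
E
```

```text
pos [0.6526 0.0304 0.059 ] yaw -88.1 gap 0.0113 F [ 5.8 -8.1  2.7] t 13.4 tilt [ 0.002 -0.002 -1.   ]
turn rad 0.002
after turn  y,z: [   0.2 -122.7]
shift mm [  -1.2    0.4 -122.7]
```

Call:
{"op": "servo_tool", "data": {
  "steps": [
    [1,[0,0,-20],0],
    [1,[0,0,-20],0],
    [1,[0,0,-20],0],
    [1,[0,0,-20],0],
    [1,[0,0,-20],0],
    [1,[0,0,-15],0],
    [1,[0,0,-8],0],
    [1,[0,0,0],0]
  ]
}}

```text
time_s: 14.45
tool_pos: [0.649, 0.1548, 0.0591]
tool_rot: [[0.003, 0.999, 0.034], [0.0, 0.034, -0.999], [-1.0, 0.003, -0.0]]
contact_force: [8.0, 2.3, 1.5]
finger_gap: 0.0113
```

```bash
python3 - <<'E'
from h import *
to(*cw(0,-30+245),.060,91.75)
im=shot('top','top5'); 
cv2.imwrite('pics/c6.png',cv2.resize(im[110:230,170:390,::-1],None,fx=3.5,fy=3.5,interpolation=cv2.INTER_CUBIC))
E
```

```text
pos [0.649  0.1548 0.0591] yaw -88.0 gap 0.0113 F [8.  2.3 1.5] t 14.4 tilt [ 0.003  0.    -1.   ]
turn rad 0.004
after turn  y,z: [0.  1.8]
shift mm [-0.9  0.   1.8]
```

View pics/c6.png

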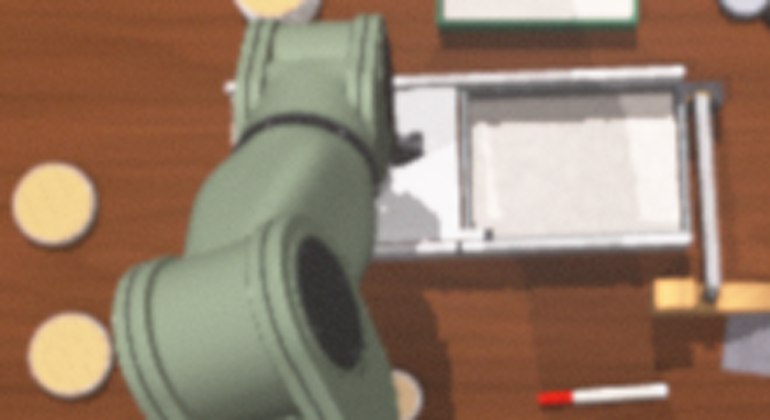

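Call:
{"op": "servo_tool", "data": {
  "steps": [
    [0,[0,0,0],0],
    [0,[0,0,0],0],
    [0,[0,0,0],0],
    [0,[-25,0,0],0],
    [0,[-40,0,0],0],
    [0,[-40,0,0],0],
    [0.1,[-10,0,0],0],
    [0.1,[0,-50,0],0]
  ]
}}

```text
time_s: 15.5
tool_pos: [0.599, 0.1522, 0.1731]
tool_rot: [[0.003, 0.999, 0.033], [0.0, 0.033, -0.999], [-1.0, 0.003, 0.0]]
contact_force: [-0.1, 0.5, -1.5]
finger_gap: 0.0769
```

Call:
{"op": "servo_tool", "data": {
  "steps": [
    [0.1,[0,-50,0],0],
    [0.1,[0,-50,0],0],
    [0.1,[0,-50,0],0],
    [0.1,[0,-40,0],0],
    [0.1,[0,-40,0],0],
    [0.1,[0,0,0],0],
    [0.1,[0,0,0],0],
    [0.1,[0,0,0],0]
  ]
}}

```text
time_s: 16.5
tool_pos: [0.3685, 0.1447, 0.1731]
tool_rot: [[0.0, 0.999, 0.033], [-0.0, 0.033, -0.999], [-1.0, 0.0, 0.0]]
contact_force: [-0.9, -0.7, -0.2]
finger_gap: 0.0772
```

```bash
cat >> h.py <<'E'
def dishes():
    im=snapshot('top')[:,:,::-1].copy(); m=cv2.inRange(cv2.cvtColor(im,cv2.COLOR_BGR2HSV),(15,40,150),(32,170,255))
    N,l,st,ce=cv2.connectedComponentsWithStats(m)
    for i in range(1,N):
        if st[i][4]>15 and 150<ce[i][0]<460 and 110<ce[i][1]<260: print('straw',st[i],ce[i].round(1),ray('top',ce[i],.016)[0,:2].round(4))
    return im
E
python3 - <<'E'
from h import *
dishes(); to(.444,.146,-.003,91.75)
E
```

```text
straw [174 157  23  22 371] [185.  167.7] [0.6184 0.5086]
straw [357 190  14   8  84] [362.7 193.6] [ 0.5157 -0.1693]
straw [374 191  24   8 135] [384.5 194.5] [ 0.512  -0.2517]
straw [179 200  23  22 383] [189.5 210.9] [0.453  0.4854]
straw [243 205  15   7  75] [249.9 208.2] [0.462  0.2574]
straw [219 206  15  15 152] [226.  212.8] [0.4452 0.3474]
straw [279 217  10  12  89] [283.8 222.2] [0.4089 0.1287]
pos [0.3684 0.1447 0.1731] yaw -88.1 gap 0.0767 F [-0.2 -0.3  0.3] t 16.6 tilt [ 0. -0. -1.]
turn rad 0.003
after turn  y,z: [75.6  1.1]
shift mm [176.1  75.6   1.3]
```

Call:
{"op": "servo_tool", "data": {
  "steps": [
    [0.1,[0,0,50],0],
    [0.1,[0,0,50],0],
    [0.1,[0,0,50],0],
    [0.1,[0,0,50],0],
    [0.1,[0,0,0],0],
    [0.1,[0,0,0],0],
    [0.1,[0,0,0],0],
    [0.1,[0,0,0],0]
  ]
}}

```text
time_s: 17.55
tool_pos: [0.3747, -0.0543, 0.1733]
tool_rot: [[-0.0, 0.999, 0.035], [0.0, 0.035, -0.999], [-1.0, -0.0, -0.0]]
contact_force: [-0.3, -0.7, 0.1]
finger_gap: 0.0768
```

```bash
python3 - <<'E'
from h import *
im=dishes(); to(.444,.146,-.003,91.75)
cv2.imwrite('pics/c7.png',cv2.resize(im[110:250,170:410],None,fx=3.3,fy=3.3,interpolation=cv2.INTER_CUBIC))
E
```

```text
straw [174 157  23  22 370] [185.  167.7] [0.6186 0.5086]
straw [357 190  14   8  86] [362.7 193.5] [ 0.5162 -0.1693]
straw [375 192  24   7 123] [385.  194.7] [ 0.5111 -0.2536]
straw [179 200  23  22 386] [189.6 210.9] [0.453 0.485]
straw [243 205  14  14 154] [249.7 211.2] [0.4508 0.2578]
straw [219 206  15  14 154] [226.2 212.7] [0.4454 0.3466]
straw [275 217  14  14 157] [281.8 223.5] [0.404  0.1363]
pos [ 0.3747 -0.0545  0.1733] yaw -88.0 gap 0.0771 F [-0.2 -0.  -0.3] t 17.6 tilt [-0.  0. -1.]
turn rad 0.005
after turn  y,z: [  75.4 -198.3]
shift mm [ 176.3   76.3 -197.9]
```

View pics/c7.png

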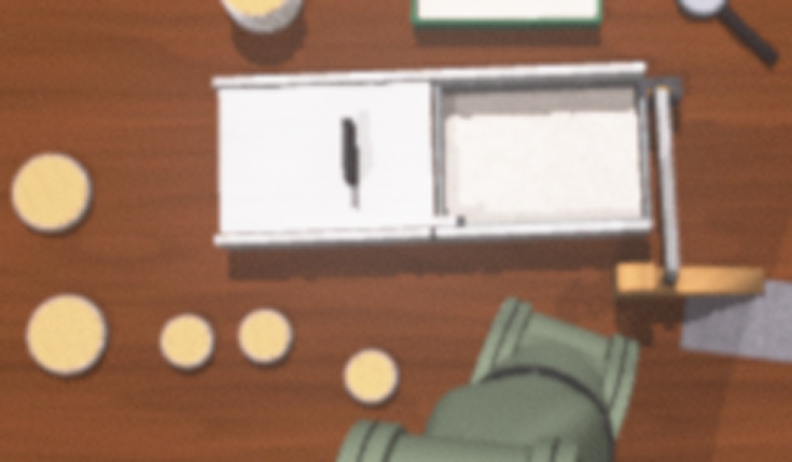

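Call:
{"op": "servo_tool", "data": {
  "steps": [
    [0.1,[0,8,-45],0],
    [0.1,[0,8,-50],0],
    [0.1,[0,10,-50],0],
    [0.1,[0,10,-44.5],0],
    [0.1,[40,0,0],0],
    [0.1,[40,0,0],0],
    [0.1,[30,0,0],0],
    [0.1,[0,0,0],0]
  ]
}}

```text
time_s: 18.6
tool_pos: [0.4034, 0.1354, 0.0622]
tool_rot: [[-0.003, 0.999, 0.034], [-0.001, 0.034, -0.999], [-1.0, -0.003, 0.001]]
contact_force: [-0.5, -0.0, 0.3]
finger_gap: 0.0768
```

```bash
python3 - <<'E'
from h import *
to(.404,.1363,-.003,91.75)
im=shot('top','top6');dishes()
E
```

```text
pos [0.4034 0.1354 0.0622] yaw -88.1 gap 0.0768 F [-0.5 -0.   0.3] t 18.6 tilt [-0.003 -0.001 -1.   ]
turn rad 0.003
after turn  y,z: [ 0.6 -0.9]
shift mm [65.2  0.8 -0.9]
straw [174 157  23  22 376] [185.1 167.8] [0.618  0.5081]
straw [357 190  14   9 101] [362.6 193.8] [ 0.5151 -0.169 ]
straw [374 191  26   8 149] [385.4 194.6] [ 0.5117 -0.2549]
straw [179 200  23  23 369] [189.4 210.5] [0.4543 0.486 ]
```

Descend, grip, lift.

Call:
{"op": "servo_tool", "data": {
  "steps": [
    [0.1,[25,0.5,-1],0],
    [0.1,[25,0,0],0],
    [0.1,[15,0,0],0],
    [0.1,[0,0,0],0],
    [1,[0,0,0],0],
    [1,[0,0,0],0],
    [1,[0,0,0],0],
    [1,[0,0,0],0]
  ]
}}

```text
time_s: 19.7
tool_pos: [0.4094, 0.1381, 0.0026]
tool_rot: [[-0.005, 0.999, 0.034], [-0.002, 0.034, -0.999], [-1.0, -0.005, 0.001]]
contact_force: [-1.1, -0.6, 17.0]
finger_gap: 0.0576
```

Call:
{"op": "servo_tool", "data": {
  "steps": [
    [1,[0,0,0],0],
    [1,[-15,0,0],0],
    [1,[-40,0,0],0],
    [1,[-40,0,0],0],
    [1,[-15,0,0],0],
    [1,[0,0,0],0],
    [1,[0,0,0],0],
    [1,[0,0,0],0]
  ]
}}

```text
time_s: 20.7
tool_pos: [0.4093, 0.138, 0.1108]
tool_rot: [[-0.008, 0.999, 0.034], [-0.003, 0.034, -0.999], [-1.0, -0.008, 0.002]]
contact_force: [0.7, -0.7, -0.2]
finger_gap: 0.057
```

```bash
python3 - <<'E'
from h import *
to(*cw(42,-55),.003,91.75)
E
```

```text
pos [0.4093 0.138  0.1108] yaw -88.1 gap 0.057 F [ 0.7 -0.7 -0.2] t 20.7 tilt [-0.008 -0.003 -1.   ]
turn rad 0.003
after turn  y,z: [282.  262.4]
shift mm [106.2 282.1 263. ]
```

Call:
{"op": "servo_tool", "data": {
  "steps": [
    [1,[0,22,20],0],
    [1,[0,40,37],0],
    [1,[0,40,37],0],
    [1,[0,40,37],0],
    [1,[0,40,37],0],
    [1,[0,40,37],0],
    [1,[0,40,37],0],
    [1,[0,20,20],0]
  ]
}}

```text
time_s: 21.7
tool_pos: [0.7008, -0.1165, 0.1085]
tool_rot: [[-0.008, 0.999, 0.032], [-0.003, 0.032, -0.999], [-1.0, -0.008, 0.002]]
contact_force: [-1.0, -0.3, -0.4]
finger_gap: 0.0573
```

```bash
python3 - <<'E'
from h import *
to(*cw(42,-55),.0085,91.75)
E
```

```text
pos [ 0.7008 -0.1165  0.1085] yaw -88.2 gap 0.0573 F [-1.  -0.3 -0.4] t 21.7 tilt [-0.008 -0.003 -1.   ]
turn rad 0.002
after turn  y,z: [-1.5 -1. ]
shift mm [100.   -0.7  -1.2]
```

Call:
{"op": "servo_tool", "data": {
  "steps": [
    [1,[30,-1,-1],0],
    [1,[35,0,0],0],
    [1,[22,0,0],0],
    [1,[12,0,0],0],
    [1,[0,0,0],0],
    [0.3,[0,0,0],0],
    [0.1,[0,0,0],0],
    [0.1,[0,0,0],0]
  ]
}}

```text
time_s: 22.7
tool_pos: [0.6988, -0.1134, 0.0114]
tool_rot: [[-0.006, 0.999, 0.034], [-0.002, 0.034, -0.999], [-1.0, -0.006, 0.002]]
contact_force: [0.2, -0.5, 0.6]
finger_gap: 0.0768
```

Call:
{"op": "servo_tool", "data": {
  "steps": [
    [0.1,[0,0,0],0],
    [0.1,[-20,0,0],0],
    [0.1,[-40,0,0],0],
    [0.1,[-50,0,0],0],
    [0.1,[0,0,0],0],
    [0.1,[0,-40,-30],0],
    [0.1,[0,-40,-50],0],
    [0.1,[0,-40,-50],0]
  ]
}}

```text
time_s: 23.7
tool_pos: [0.5757, 0.0115, 0.122]
tool_rot: [[-0.006, 0.999, 0.033], [-0.002, 0.033, -0.999], [-1.0, -0.006, 0.002]]
contact_force: [1.4, 2.2, -0.5]
finger_gap: 0.0769
```

```bash
python3 - <<'E'
from h import *
im=shot('top','top7'); dishes()
cv2.imwrite('pics/c8.png',cv2.resize(im[110:230,200:410,::-1],None,fx=3.5,fy=3.5,interpolation=cv2.INTER_CUBIC))
to(.4508,.2578,.010,91.75)
E
```

```text
straw [341 141  14  14 152] [347.5 147.4] [ 0.6947 -0.1134]
straw [174 157  23  22 374] [184.9 167.8] [0.6181 0.5088]
straw [357 190  13   9  88] [362.3 193.6] [ 0.5158 -0.1678]
straw [374 191  25   8 153] [385.3 194.5] [ 0.512  -0.2546]
straw [179 200  23  22 386] [189.6 210.9] [0.4529 0.4852]
straw [219 206  17  14 162] [226.4 212.7] [0.4454 0.3458]
pos [0.5736 0.0157 0.122 ] yaw -87.8 gap 0.0767 F [ 0.6 -0.7  0.9] t 23.8 tilt [-0.01   0.001 -1.   ]
turn rad 0.009
after turn  y,z: [-115.3 -245.7]
shift mm [ 113.5 -112.1 -246.5]
```

View pics/c8.png

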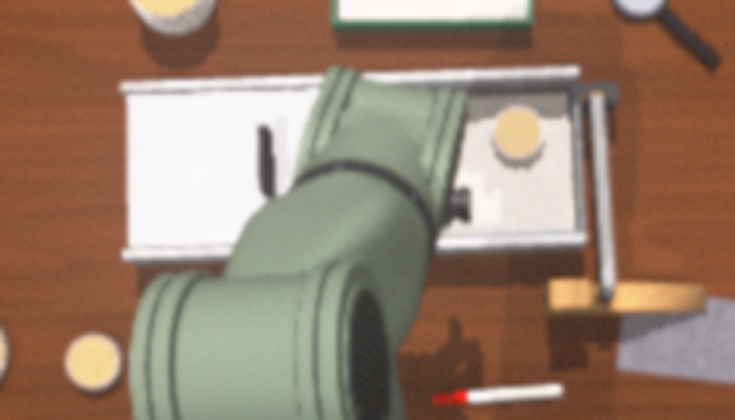

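Call:
{"op": "servo_tool", "data": {
  "steps": [
    [0.1,[0,-30,-40],0],
    [0.1,[0,-25,-50],0],
    [0.1,[0,-25,-50],0],
    [0.1,[0,-20,-50],0],
    [0.1,[0,-15,-40],0],
    [0.1,[0,0,-16],0],
    [0.1,[30,0,0],0],
    [0.1,[25,0,0],0]
  ]
}}

```text
time_s: 24.8
tool_pos: [0.4541, 0.2517, 0.0662]
tool_rot: [[-0.006, 0.999, 0.033], [-0.002, 0.033, -0.999], [-1.0, -0.006, 0.002]]
contact_force: [0.7, 0.6, 0.0]
finger_gap: 0.0768
```

```bash
python3 - <<'E'
from h import *
to(.4508,.2578,.0045,91.75); dishes()
E
```

```text
pos [0.4541 0.2517 0.0662] yaw -88.1 gap 0.0768 F [0.7 0.6 0. ] t 24.8 tilt [-0.006 -0.002 -1.   ]
turn rad 0.003
after turn  y,z: [-3.1 -6.2]
shift mm [61.7 -2.7 -6.3]
straw [341 141  14  14 156] [347.5 147.3] [ 0.695  -0.1136]
straw [174 157  23  22 372] [185.  167.7] [0.6186 0.5086]
straw [356 190  15   9 101] [362.6 193.8] [ 0.5149 -0.1687]
straw [374 191  25   8 140] [385.  194.4] [ 0.5123 -0.2536]
straw [179 200  18  19 200] [186.6 207.6] [0.4655 0.4969]
straw [247 212  10   7  49] [251.8 214.8] [0.4371 0.2498]
```

Call:
{"op": "servo_tool", "data": {
  "steps": [
    [0.1,[20,-2.5,-6],0],
    [0.1,[25,0,0],0],
    [0.1,[16.5,0,0],0],
    [0.1,[0,0,0],0],
    [1,[0,0,0],0],
    [1,[0,0,0],0],
    [1,[0,0,0],0],
    [1,[0,0,0],0]
  ]
}}

```text
time_s: 25.85
tool_pos: [0.451, 0.2579, 0.0068]
tool_rot: [[-0.006, 0.999, 0.034], [-0.002, 0.034, -0.999], [-1.0, -0.006, 0.001]]
contact_force: [-3.3, -2.4, 17.6]
finger_gap: 0.0569
```

Call:
{"op": "servo_tool", "data": {
  "steps": [
    [1,[0,0,0],0],
    [1,[-15,0,0],0],
    [1,[-40,0,0],0],
    [1,[-40,0,0],0],
    [1,[-15,0,0],0],
    [1,[0,0,0],0],
    [1,[0,0,0],0],
    [1,[0,0,0],0]
  ]
}}

```text
time_s: 26.85
tool_pos: [0.4509, 0.2578, 0.1144]
tool_rot: [[-0.008, 0.999, 0.034], [-0.003, 0.034, -0.999], [-1.0, -0.008, 0.003]]
contact_force: [-0.2, -0.1, -0.6]
finger_gap: 0.0566
```

```bash
python3 - <<'E'
from h import *
to(*cw(-42,-55),.011,91.75)
E
```

```text
pos [0.4509 0.2578 0.1144] yaw -88.1 gap 0.0566 F [-0.2 -0.1 -0.6] t 26.9 tilt [-0.008 -0.003 -1.   ]
turn rad 0.003
after turn  y,z: [152.8 380.8]
shift mm [103.2 152.4 381. ]
```

Call:
{"op": "servo_tool", "data": {
  "steps": [
    [1,[0,8,25],0],
    [1,[0,20,55],0],
    [1,[0,20,55],0],
    [1,[0,25,55],0],
    [1,[0,25,55],0],
    [1,[0,25,55],0],
    [1,[0,20,50],0],
    [1,[0,9,31],0]
  ]
}}

```text
time_s: 27.85
tool_pos: [0.6161, -0.1205, 0.114]
tool_rot: [[-0.008, 0.999, 0.032], [-0.003, 0.032, -0.999], [-1.0, -0.008, 0.002]]
contact_force: [-0.5, 0.1, -0.7]
finger_gap: 0.0567
```

```bash
python3 - <<'E'
from h import *
to(*cw(-42,-55),.0125,91.75)
E
```

```text
pos [ 0.6161 -0.1205  0.114 ] yaw -88.2 gap 0.0567 F [-0.5  0.1 -0.7] t 27.9 tilt [-0.008 -0.003 -1.   ]
turn rad 0.001
after turn  y,z: [-0.7 -2.3]
shift mm [ 1.015e+02  1.000e-01 -2.600e+00]
```

Call:
{"op": "servo_tool", "data": {
  "steps": [
    [1,[30,0,-2.5],0],
    [1,[35,0,0],0],
    [1,[22,0,0],0],
    [1,[14,0,0],0],
    [1,[0,0,0],0],
    [0.3,[0,0,0],0],
    [0.1,[0,0,0],0],
    [0.1,[0,0,0],0]
  ]
}}

```text
time_s: 28.85
tool_pos: [0.6155, -0.1152, 0.0144]
tool_rot: [[-0.006, 0.999, 0.034], [-0.002, 0.034, -0.999], [-1.0, -0.006, 0.002]]
contact_force: [-0.1, 0.5, 0.1]
finger_gap: 0.0765
```

Call:
{"op": "servo_tool", "data": {
  "steps": [
    [0.1,[0,0,0],0],
    [0.1,[-20,0,0],0],
    [0.1,[-40,0,0],0],
    [0.1,[-50,0,0],0],
    [0.1,[0,0,0],0],
    [0.1,[0,-30,-50],0],
    [0.1,[0,-30,-50],0],
    [0.1,[0,-30,-50],0]
  ]
}}

```text
time_s: 29.85
tool_pos: [0.5198, 0.0333, 0.125]
tool_rot: [[-0.006, 0.999, 0.034], [-0.002, 0.034, -0.999], [-1.0, -0.006, 0.002]]
contact_force: [1.2, 1.3, -0.5]
finger_gap: 0.0772
```

```bash
python3 - <<'E'
from h import *
to(.4454,.3462,.0045,91.75); dishes()
E
```

```text
pos [0.5198 0.0333 0.125 ] yaw -88.1 gap 0.0772 F [ 1.2  1.3 -0.5] t 29.9 tilt [-0.006 -0.002 -1.   ]
turn rad 0.003
after turn  y,z: [ -64.8 -315.1]
shift mm [ 120.3  -63.1 -315.4]
straw [341 141  14  14 148] [347.5 147.4] [ 0.6945 -0.1138]
straw [174 157  23  22 374] [185.  167.7] [0.6186 0.5086]
straw [342 161  13  14 143] [348.1 167.7] [ 0.6153 -0.1151]
straw [357 190  13   9  92] [362.5 193.7] [ 0.5153 -0.1685]
straw [374 191  24   8 143] [384.8 194.4] [ 0.5123 -0.2526]
straw [179 200  23  22 385] [189.7 210.8] [0.4534 0.4849]
straw [219 206  12  15 108] [224.3 212.2] [0.4474 0.3537]
```

Call:
{"op": "servo_tool", "data": {
  "steps": [
    [0.1,[0,-16,-40],0],
    [0.1,[0,-12,-55],0],
    [0.1,[0,-12,-55],0],
    [0.1,[0,-12,-55],0],
    [0.1,[0,-12,-55],0],
    [0.1,[0,0,-45],0],
    [0.1,[30,0,-10],0],
    [0.1,[25,0,0],0]
  ]
}}

```text
time_s: 30.9
tool_pos: [0.4455, 0.3455, 0.0686]
tool_rot: [[-0.007, 0.999, 0.036], [-0.002, 0.036, -0.999], [-1.0, -0.007, 0.001]]
contact_force: [0.2, -0.1, -0.1]
finger_gap: 0.0768
```

```bash
python3 - <<'E'
from h import *
to(.4454,.3462,.005,91.75)
E
```

```text
pos [0.4455 0.3455 0.0686] yaw -88.0 gap 0.0768 F [ 0.2 -0.1 -0.1] t 30.9 tilt [-0.007 -0.002 -1.   ]
turn rad 0.005
after turn  y,z: [-0.1 -0.7]
shift mm [63.6  0.3 -0.8]
```

Call:
{"op": "servo_tool", "data": {
  "steps": [
    [0.1,[20,0,-1],0],
    [0.1,[25,0,0],0],
    [0.1,[18.5,0,0],0],
    [0.1,[0,0,0],0],
    [1,[0,0,0],0],
    [1,[0,0,0],0],
    [1,[0,0,0],0],
    [1,[0,0,0],0]
  ]
}}

```text
time_s: 31.9
tool_pos: [0.4459, 0.3455, 0.0072]
tool_rot: [[-0.006, 0.999, 0.034], [-0.001, 0.034, -0.999], [-1.0, -0.006, 0.001]]
contact_force: [-2.4, -3.5, 15.5]
finger_gap: 0.0567
```

Call:
{"op": "servo_tool", "data": {
  "steps": [
    [1,[0,0,0],0],
    [1,[-15,0,0],0],
    [1,[-40,0,0],0],
    [1,[-40,0,0],0],
    [1,[-15,0,0],0],
    [1,[0,0,0],0],
    [1,[0,0,0],0],
    [1,[0,0,0],0]
  ]
}}

```text
time_s: 32.9
tool_pos: [0.446, 0.3452, 0.1147]
tool_rot: [[-0.008, 0.999, 0.034], [-0.003, 0.034, -0.999], [-1.0, -0.008, 0.003]]
contact_force: [0.4, -0.4, -0.4]
finger_gap: 0.0564
```

```bash
python3 - <<'E'
from h import *
to(*cw(0,45),.0125,91.75)
E
```

```text
pos [0.446  0.3452 0.1147] yaw -88.1 gap 0.0564 F [ 0.4 -0.4 -0.4] t 32.9 tilt [-0.008 -0.003 -1.   ]
turn rad 0.003
after turn  y,z: [197.1 368.3]
shift mm [101.7 196.7 368.7]
```

Call:
{"op": "servo_tool", "data": {
  "steps": [
    [1,[0,10,25],0],
    [1,[0,20,50],0],
    [1,[0,25,55],0],
    [1,[0,25,55],0],
    [1,[0,30,50],0],
    [1,[0,30,50],0],
    [1,[0,30,48],0],
    [1,[0,27,35],0]
  ]
}}

```text
time_s: 33.9
tool_pos: [0.6561, -0.0183, 0.1143]
tool_rot: [[-0.008, 0.999, 0.032], [-0.003, 0.032, -0.999], [-1.0, -0.008, 0.002]]
contact_force: [0.1, 1.4, 0.5]
finger_gap: 0.0564
```

```bash
python3 - <<'E'
from h import *
to(*cw(0,45),.0125,91.75)
E
```

```text
pos [ 0.6561 -0.0183  0.1143] yaw -88.2 gap 0.0564 F [0.1 1.4 0.5] t 33.9 tilt [-0.008 -0.003 -1.   ]
turn rad 0.002
after turn  y,z: [-1.9 -1.4]
shift mm [101.8  -1.1  -1.7]
```

Call:
{"op": "servo_tool", "data": {
  "steps": [
    [1,[30,-1,-1.5],0],
    [1,[35,0,0],0],
    [1,[22,0,0],0],
    [1,[14,0,0],0],
    [1,[0,0,0],0],
    [0.3,[0,0,0],0],
    [0.1,[0,0,0],0],
    [0.1,[0,0,0],0]
  ]
}}

```text
time_s: 34.9
tool_pos: [0.6541, -0.0143, 0.0144]
tool_rot: [[-0.006, 0.999, 0.034], [-0.002, 0.034, -0.999], [-1.0, -0.006, 0.002]]
contact_force: [-0.2, -0.4, -0.3]
finger_gap: 0.0768
```

Call:
{"op": "servo_tool", "data": {
  "steps": [
    [0.1,[0,0,0],0],
    [0.1,[-20,0,0],0],
    [0.1,[-40,0,0],0],
    [0.1,[-60,0,0],0],
    [0.1,[0,0,0],0],
    [0,[0,-60,0],0],
    [0,[0,-60,0],0],
    [0,[0,-50,0],0]
  ]
}}

```text
time_s: 35.9
tool_pos: [0.4905, -0.0196, 0.1359]
tool_rot: [[-0.006, 0.999, 0.034], [-0.002, 0.034, -0.999], [-1.0, -0.006, 0.002]]
contact_force: [2.6, -0.7, 0.1]
finger_gap: 0.0852
```

Call:
{"op": "servo_tool", "data": {
  "steps": [
    [0,[0,-40,0],0],
    [0,[0,0,0],0],
    [0,[0,0,0],0],
    [0,[0,0,0],0],
    [0,[0,0,0],0],
    [0,[0,0,0],0],
    [0,[0,0,0],0],
    [0,[0,0,0],0]
  ]
}}

```text
time_s: 36.9
tool_pos: [0.4527, -0.0209, 0.1352]
tool_rot: [[-0.007, 0.999, 0.033], [-0.002, 0.033, -0.999], [-1.0, -0.007, 0.002]]
contact_force: [-0.0, 0.7, -0.8]
finger_gap: 0.0854
```

```bash
python3 - <<'E'
from h import *
im=dishes(); im2=shot('side','side8')
to(*cw(0,215),.06,91.75)
a=cv2.resize(im[110:250,170:410],None,fx=1.7,fy=1.7,interpolation=cv2.INTER_CUBIC);b=cv2.resize(im2[110:250,200:400,::-1],None,fx=1.7,fy=1.7,interpolation=cv2.INTER_CUBIC)
cv2.imwrite('pics/c9.png',cv2.hconcat([a,b]))
E
```

```text
straw [341 141  14  14 154] [347.5 147.3] [ 0.6951 -0.1137]
straw [315 152  14  14 145] [321.5 158.3] [ 0.6523 -0.0138]
straw [174 157  23  23 369] [184.9 167.8] [0.6182 0.5088]
straw [342 161  13  14 142] [348.1 167.6] [ 0.6158 -0.1152]
straw [357 190  14   9  85] [362.5 193.6] [ 0.5157 -0.1684]
straw [375 191  24   8 126] [385.2 194.6] [ 0.5116 -0.2541]
straw [179 200  23  22 383] [189.6 210.9] [0.4527 0.485 ]
pos [ 0.4527 -0.021   0.1352] yaw -88.1 gap 0.0857 F [ 1.1 -0.1  0.6] t 37.0 tilt [-0.007 -0.002 -1.   ]
turn rad 0.003
after turn  y,z: [ 201.6 -167.9]
shift mm [  73.6  202.6 -167.4]
```

View pics/c9.png

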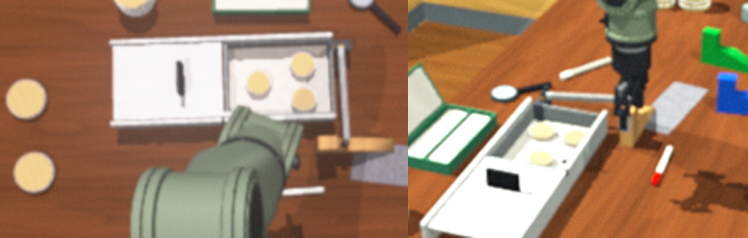

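Call:
{"op": "servo_tool", "data": {
  "steps": [
    [0,[0,30,-20],0],
    [0,[0,45,-40],0],
    [0,[0,45,-40],0],
    [0,[0,45,-40],0],
    [0,[0,36.5,-28],0],
    [0,[0,0,0],0],
    [0,[20,0,0],0],
    [0,[10,0,0],0]
  ]
}}

```text
time_s: 38.0
tool_pos: [0.6476, 0.153, 0.1027]
tool_rot: [[-0.008, 0.999, 0.033], [-0.002, 0.033, -0.999], [-1.0, -0.008, 0.002]]
contact_force: [0.2, -0.0, -0.5]
finger_gap: 0.0854
```

```bash
python3 - <<'E'
from h import *
to(.649,.1545,.060,91.75)
E
```

```text
pos [0.6476 0.153  0.1027] yaw -88.1 gap 0.0854 F [ 0.2 -0.  -0.5] t 38.0 tilt [-0.008 -0.002 -1.   ]
turn rad 0.002
after turn  y,z: [ 1.5 -1.4]
shift mm [42.7  1.8 -1.5]
```

Call:
{"op": "servo_tool", "data": {
  "steps": [
    [0,[20,1.5,-1.5],0],
    [0,[22,0,0],0],
    [0,[0,0,0],0],
    [1,[0,0,0],0],
    [1,[0,0,0],0],
    [1,[0,0,0],0],
    [1,[0,0,0],0],
    [1,[0,0,0],0]
  ]
}}

```text
time_s: 39.0
tool_pos: [0.6495, 0.1551, 0.0619]
tool_rot: [[-0.006, 0.999, 0.033], [-0.002, 0.033, -0.999], [-1.0, -0.006, 0.001]]
contact_force: [-2.0, -0.4, 5.8]
finger_gap: 0.0111
```

Call:
{"op": "servo_tool", "data": {
  "steps": [
    [1,[0,0,10],0],
    [1,[0,0,18],0],
    [1,[0,0,20],0],
    [1,[0,0,20],0],
    [1,[0,0,20],0],
    [1,[0,0,20],0],
    [1,[0,0,20],0],
    [1,[0,0,20],0]
  ]
}}

```text
time_s: 40.0
tool_pos: [0.6539, 0.0082, 0.0619]
tool_rot: [[-0.008, 0.999, 0.034], [0.001, 0.034, -0.999], [-1.0, -0.008, -0.001]]
contact_force: [-4.5, 8.0, 6.1]
finger_gap: 0.0113
```

```bash
python3 - <<'E'
from h import *
to(.6562,-.0905,.060,91.75)
E
```

```text
pos [0.6539 0.0082 0.0619] yaw -88.0 gap 0.0113 F [-4.5  8.   6.1] t 40.0 tilt [-0.008  0.001 -1.   ]
turn rad 0.004
after turn  y,z: [-0.7 98.8]
shift mm [ 1.8 -1.  98.8]
```

Call:
{"op": "servo_tool", "data": {
  "steps": [
    [1,[0,0,20],0],
    [1,[0,0,20],0],
    [1,[0,0,20],0],
    [1,[0,0,18],0],
    [1,[0,0,12],0],
    [1,[0,0,6],0],
    [1,[0,0,3],0],
    [1,[0,0,0],0]
  ]
}}

```text
time_s: 41.0
tool_pos: [0.6568, -0.0901, 0.0619]
tool_rot: [[-0.009, 0.999, 0.034], [0.001, 0.034, -0.999], [-1.0, -0.009, -0.001]]
contact_force: [-9.3, 8.6, 7.8]
finger_gap: 0.0112
```

```bash
python3 - <<'E'
from h import *
to(.6562,-.0905,.060,91.75)
E
```

```text
pos [ 0.6568 -0.0901  0.0619] yaw -88.1 gap 0.0112 F [-9.3  8.6  7.8] t 41.0 tilt [-0.009  0.001 -1.   ]
turn rad 0.003
after turn  y,z: [-0.6  0.3]
shift mm [ 1.9 -0.6  0.3]
```

Call:
{"op": "servo_tool", "data": {
  "steps": [
    [1,[0,-1,1.5],0],
    [1,[0,0,1],0],
    [1,[0,0,0],0],
    [1,[0,0,0],0],
    [1,[0,0,0],0],
    [1,[0,0,0],0],
    [1,[0,0,0],0],
    [1,[0,0,0],0]
  ]
}}

```text
time_s: 42.0
tool_pos: [0.6567, -0.0902, 0.0619]
tool_rot: [[-0.008, 0.999, 0.035], [0.004, 0.035, -0.999], [-1.0, -0.007, -0.004]]
contact_force: [-3.4, 20.2, 6.6]
finger_gap: 0.0108
```

Call:
{"op": "servo_tool", "data": {
  "steps": [
    [0,[0,0,0],0],
    [0,[0,0,0],0],
    [0,[0,0,0],0],
    [0,[-25,0,0],0],
    [0,[-40,0,0],0],
    [0,[-45,0,0],0],
    [0,[0,-50,0],0],
    [0,[0,-50,0],0]
  ]
}}

```text
time_s: 43.0
tool_pos: [0.5561, -0.0977, 0.1729]
tool_rot: [[-0.006, 0.999, 0.034], [-0.002, 0.034, -0.999], [-1.0, -0.006, 0.002]]
contact_force: [1.4, -1.0, -0.6]
finger_gap: 0.0856
```

Call:
{"op": "servo_tool", "data": {
  "steps": [
    [0,[0,-50,0],0],
    [0,[0,-50,0],-0.18],
    [0,[0,0,0],-0.18],
    [0,[0,0,0],-0.18],
    [0,[0,0,0],-0.18],
    [0,[0,0,0],-0.18],
    [0,[0,0,0],-0.18],
    [0,[0,0,0],-0.18]
  ]
}}

```text
time_s: 44.0
tool_pos: [0.4577, -0.101, 0.1734]
tool_rot: [[-0.006, 0.268, 0.963], [-0.002, 0.963, -0.268], [-1.0, -0.004, -0.006]]
contact_force: [0.3, -0.1, 0.0]
finger_gap: 0.0851
```

Call:
{"op": "servo_tool", "data": {
  "steps": [
    [0,[0,0,0],-0.15],
    [0,[0,0,0],-0.15],
    [0,[0,30,0],0],
    [0,[0,50,0],0],
    [0,[0,0,0],0],
    [0,[0,0,0],0],
    [0,[0,0,0],0],
    [0,[0,0,0],0]
  ]
}}

```text
time_s: 45.0
tool_pos: [0.4558, -0.0215, 0.1732]
tool_rot: [[-0.007, -0.021, 1.0], [-0.002, 1.0, 0.021], [-1.0, -0.002, -0.007]]
contact_force: [-0.3, 0.0, 0.1]
finger_gap: 0.0852
```

```bash
python3 - <<'E'
from h import *
to(.5087,-.163,.046,1.75)
im=dishes(); im2=shot('side','side9')
a=cv2.resize(im[110:250,260:420],None,fx=2.4,fy=2.4,interpolation=cv2.INTER_CUBIC);b=cv2.resize(im2[110:250,220:390,::-1],None,fx=2.4,fy=2.4,interpolation=cv2.INTER_CUBIC)
cv2.imwrite('pics/c10.png',cv2.hconcat([a,b]))
E
```

```text
pos [ 0.4558 -0.0215  0.1732] yaw 1.2 gap 0.0852 F [-0.3  0.   0.1] t 45.0 tilt [-0.007 -0.002 -1.   ]
turn rad -0.009
after turn  y,z: [-143.    48.6]
shift mm [ 127.1 -142.4   50.7]
straw [174 157  22  22 371] [184.9 167.7] [0.6185 0.509 ]
straw [357 190  13   9  96] [362.3 193.8] [ 0.5152 -0.1677]
straw [375 191  24   8 130] [384.8 194.6] [ 0.5117 -0.2528]
straw [179 200  23  22 385] [189.6 210.9] [0.453  0.4853]
```

View pics/c10.png

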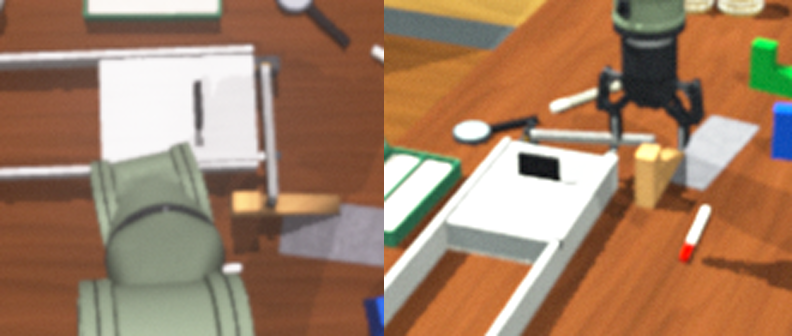

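Call:
{"op": "servo_tool", "data": {
  "steps": [
    [0,[0,-30,10],-0.009],
    [0.2,[0,-45,15],0],
    [0.4,[0,-45,15],0],
    [0.4,[20,-23,9.5],0],
    [0.4,[20,0,0],0],
    [0.4,[0,0,0],0],
    [0.4,[0,0,0],0],
    [0.4,[0,0,0],0]
  ]
}}

```text
time_s: 46.1
tool_pos: [0.5095, -0.1622, 0.1339]
tool_rot: [[-0.006, -0.032, 0.999], [-0.002, 0.999, 0.032], [-1.0, -0.002, -0.006]]
contact_force: [-0.2, -0.2, 0.2]
finger_gap: 0.0515
```

```bash
python3 - <<'E'
from h import *
to(.5087,-.163,.046,1.75)
E
```

```text
pos [ 0.5095 -0.1622  0.1339] yaw 1.8 gap 0.0515 F [-0.2 -0.2  0.2] t 46.1 tilt [-0.006 -0.002 -1.   ]
turn rad 0.001
after turn  y,z: [-0.8 -0.9]
shift mm [87.9 -0.6 -0.4]
```

Call:
{"op": "servo_tool", "data": {
  "steps": [
    [0.4,[30,0,0],0],
    [0.4,[35,0,0],0],
    [0.4,[22,0,0],0],
    [0.4,[0,0,0],0],
    [1,[0,0,0],0],
    [1,[0,0,0],0],
    [1,[0,0,0],0],
    [1,[0,0,0],0]
  ]
}}

```text
time_s: 47.1
tool_pos: [0.5091, -0.1626, 0.0474]
tool_rot: [[-0.005, -0.031, 0.999], [-0.002, 1.0, 0.031], [-1.0, -0.002, -0.005]]
contact_force: [-1.9, 0.5, 5.3]
finger_gap: 0.0276
```

Call:
{"op": "servo_tool", "data": {
  "steps": [
    [1,[0,10,0],0],
    [1,[0,15,0],0],
    [1,[0,15,0],0],
    [1,[0,15,0],0],
    [1,[0,15,0],0],
    [1,[0,15,0],0],
    [1,[0,15,0],0],
    [1,[0,15,0],0]
  ]
}}

```text
time_s: 48.1
tool_pos: [0.5059, -0.0489, 0.0476]
tool_rot: [[-0.004, -0.03, 1.0], [-0.004, 1.0, 0.03], [-1.0, -0.004, -0.004]]
contact_force: [-0.1, -11.8, 15.7]
finger_gap: 0.0272
```

Call:
{"op": "servo_tool", "data": {
  "steps": [
    [1,[0,15,0],0],
    [1,[0,15,0],0],
    [1,[0,10,0],0],
    [1,[-10,0,0],0],
    [1,[-10,0,0],0],
    [1,[0,0,0],0],
    [1,[0,0,0],0],
    [1,[0,0,0],0]
  ]
}}

```text
time_s: 49.1
tool_pos: [0.5038, -0.0076, 0.0656]
tool_rot: [[-0.007, -0.031, 0.999], [-0.002, 1.0, 0.031], [-1.0, -0.002, -0.007]]
contact_force: [0.4, -0.3, -1.5]
finger_gap: 0.0277
```

```bash
python3 - <<'E'
from h import *
to(.455,-.01,.06,-7.2)
im=dishes(); im2=shot('side','side10')
a=cv2.resize(im[110:250,260:420],None,fx=2.4,fy=2.4,interpolation=cv2.INTER_CUBIC);b=cv2.resize(im2[110:250,220:390,::-1],None,fx=2.4,fy=2.4,interpolation=cv2.INTER_CUBIC)
cv2.imwrite('pics/c11.png',cv2.hconcat([a,b]))
E
```

```text
pos [ 0.5038 -0.0076  0.0656] yaw 1.8 gap 0.0277 F [ 0.4 -0.3 -1.5] t 49.1 tilt [-0.007 -0.002 -1.   ]
turn rad 0.157
after turn  y,z: [ -8.5 -48.1]
shift mm [  5.9  -0.9 -48.8]
straw [174 157  23  22 375] [185.  167.8] [0.6183 0.5086]
straw [347 190  15  10  77] [352.2 194.2] [ 0.5136 -0.1295]
straw [179 200  23  22 388] [189.6 210.8] [0.4531 0.485 ]
```

View pics/c11.png

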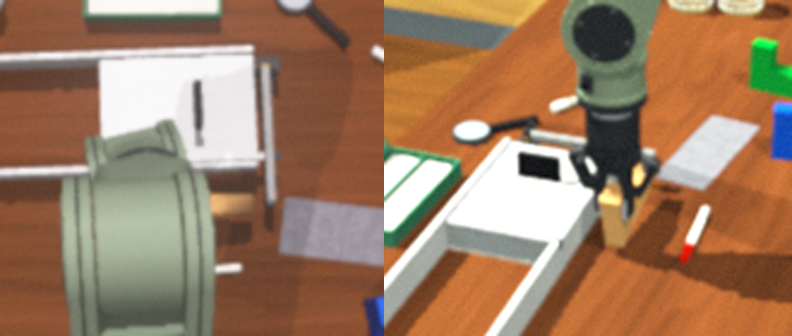

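Call:
{"op": "servo_tool", "data": {
  "steps": [
    [1,[0,0,-15],0],
    [1,[0,0,-20],0],
    [1,[0,0,-13.5],0],
    [1,[0,0,0],0.05],
    [1,[0,0,0],0.057],
    [1,[0,0,0],0.05],
    [1,[0,0,0],0],
    [1,[0,0,0],0]
  ]
}}

```text
time_s: 50.2
tool_pos: [0.4555, -0.0091, 0.0661]
tool_rot: [[-0.007, 0.125, 0.992], [-0.002, 0.992, -0.125], [-1.0, -0.003, -0.006]]
contact_force: [0.6, -0.0, -0.0]
finger_gap: 0.0276
```

Call:
{"op": "servo_tool", "data": {
  "steps": [
    [1,[0,-20,4],0],
    [1,[0,-40,7.5],0],
    [1,[0,-45,8],0],
    [1,[0,-45,8],0],
    [1,[0,-45,8],0],
    [1,[0,-42,8],0],
    [1,[0,-25,5],0],
    [1,[0,0,0],0]
  ]
}}

```text
time_s: 51.2
tool_pos: [0.4702, -0.277, 0.0663]
tool_rot: [[-0.007, 0.128, 0.992], [-0.002, 0.992, -0.128], [-1.0, -0.003, -0.006]]
contact_force: [-0.8, 0.5, -1.1]
finger_gap: 0.0273
```

```bash
python3 - <<'E'
from h import *
to(.4708,-.276,.0495,-7.2)
E
```

```text
pos [ 0.4702 -0.277   0.0663] yaw -7.3 gap 0.0273 F [-0.8  0.5 -1.1] t 51.2 tilt [-0.007 -0.002 -1.   ]
turn rad -0.002
after turn  y,z: [1.  0.5]
shift mm [16.8  1.1  0.6]
```

Call:
{"op": "servo_tool", "data": {
  "steps": [
    [1,[8,0,0],0],
    [1,[6,0,0],0],
    [1,[3.5,0,0],0],
    [1,[0,0,0],0],
    [0.5,[0,0,0],0],
    [0,[0,0,0],0],
    [0,[0,0,0],0],
    [0,[0,0,0],0]
  ]
}}

```text
time_s: 52.2
tool_pos: [0.4707, -0.2751, 0.0491]
tool_rot: [[-0.007, 0.125, 0.992], [-0.002, 0.992, -0.125], [-1.0, -0.003, -0.006]]
contact_force: [-0.0, -0.9, 0.5]
finger_gap: 0.0854
```

Call:
{"op": "servo_tool", "data": {
  "steps": [
    [0,[-20,0,0],0],
    [0,[-40,0,0],0],
    [0,[-50,0,0],0],
    [0,[-40,0,0],0],
    [0,[0,0,-55],0],
    [0,[0,0,-55],0],
    [0,[0,0,0],0],
    [0,[0,0,0],0]
  ]
}}

```text
time_s: 53.2
tool_pos: [0.3632, -0.2613, 0.1999]
tool_rot: [[-0.006, 0.125, 0.992], [-0.002, 0.992, -0.125], [-1.0, -0.003, -0.005]]
contact_force: [0.1, -0.3, -0.2]
finger_gap: 0.0856
```

Call:
{"op": "servo_tool", "data": {
  "steps": [
    [0,[0,-50,0],0],
    [0,[0,-50,0],0],
    [0,[0,-50,0],0],
    [0,[0,-50,0],0],
    [0,[0,0,0],0],
    [0,[0,0,0],0],
    [0,[0,0,0],0],
    [0,[0,0,0],0]
  ]
}}

```text
time_s: 54.2
tool_pos: [0.338, -0.459, 0.2004]
tool_rot: [[-0.007, 0.124, 0.992], [-0.002, 0.992, -0.124], [-1.0, -0.003, -0.006]]
contact_force: [0.3, 0.4, 0.2]
finger_gap: 0.0855
```

```bash
python3 - <<'E'
from h import *
to(.4708,-.276,.0495,-7.2)
im=dishes(); im2=shot('side','side11')
a=cv2.resize(im[110:250,260:460],None,fx=2.2,fy=2.2,interpolation=cv2.INTER_CUBIC);b=cv2.resize(im2[110:250,240:390,::-1],None,fx=2.2,fy=2.2,interpolation=cv2.INTER_CUBIC)
cv2.imwrite('pics/c12.png',cv2.hconcat([a,b]))
E
```

```text
pos [ 0.338  -0.459   0.2004] yaw -7.1 gap 0.0855 F [0.3 0.4 0.2] t 54.2 tilt [-0.007 -0.002 -1.   ]
turn rad 0.001
after turn  y,z: [198.2 108.8]
shift mm [149.7 198.5 110. ]
straw [174 157  23  22 373] [184.9 167.8] [0.6183 0.5087]
straw [179 200  23  22 388] [189.6 210.9] [0.4529 0.485 ]
straw [392 201  42  13 272] [410.7 207.3] [ 0.4631 -0.349 ]
```

View pics/c12.png

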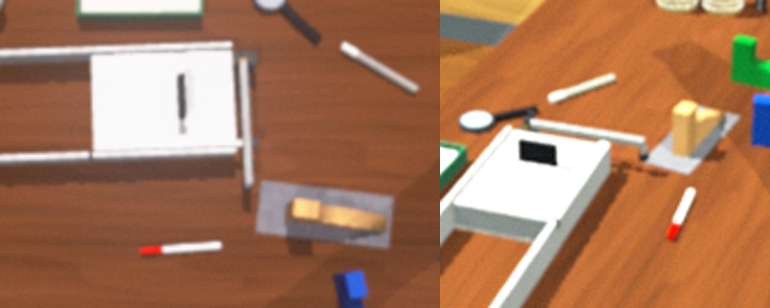

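```bash
python3 - <<'E'
from h import *
R=lambda n:cv2.imread(f'pics/{n}.png').astype(int)
a,b,c=R('side0'),R('side11'),R('side8')
for n,x,y in(('now-vs-start catch',b,a),('propped-vs-start',c,a)):
    print(n,np.abs(x-y)[158:185,275:336].mean().round(2))
print('gate now-vs-start',np.abs(b-a)[165:200,255:315].mean().round(2))
E
```

```text
now-vs-start catch 1.83
propped-vs-start 66.63
gate now-vs-start 0.9
```

```bash
python3 -c "
from h import *
print(ctrl.job_done())"
```

```text
the job is handed in; nothing more can be done
None
```

I finished the packing and handed the job in at about 54 s of robot time; the hand-in reports no verdict. I found three small dishes; no fourth showed once the arm had moved off the areas it first hid.

**What was done**
- **Opening:** I pushed the wedge in and let go, and it held the catch up. I then drew the gate back to the black mark, about 245 mm by tool travel.
- **Packing:** The three dishes lie on the case floor at about (±42, −55) and (0, +45) mm in the case frame. One dish had been knocked about 40 mm aside, so I measured it again before picking it up.
- **Closing:** I pushed the gate against its stop at 20 N, pulled the wedge out and laid it back on its pad.

**Last checks**
- **Dishes:** All three showed flat and apart just before the gate closed. They cannot be seen under the shut gate now.
- **Gate and catch:** Around the gate and catch, the side picture matches the start picture to within noise. That means the gate is shut and the catch is down.
- **Wedge:** It is upright on the pad, but about 14 mm from where it started, although I released it at the same place. It had probably slipped in the grip, and it is still well inside the 45 mm and 35 mm limits.
- **Large dishes and pen:** The large dishes measured at their starting places. The pen looked unmoved in the pictures, but I did not measure it again.
- **Gripper force:** Gripping each dish pressed the fingertips on the table with 15 to 18 N, well under the wrist limit.

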